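# Send the plate carrier home and reset the plate reader

## Robot

A 6-joint arm with a two-finger parallel gripper is mounted at the origin on a cart in front of the work surface, level with it; the furniture and walls round the work are solid. World frame = base frame: x ahead of the robot, y to its left, z up, the work surface at z = 0. Lengths are in mm, angles in rad, forces in N, time in s.
With the tool pointing down it reaches from about 300 to 775 mm from the base axis. Payload 14.6 kg.
Tool frame: the origin (TCP) lies between the finger pads; the fingertips stand 25 mm ahead of it and the grasp point (between the pads) lies 6 mm ahead of it; z points along the fingers, y is the line along which they close (so a half turn about z gives the same grasp; the last joint's range is limited). The gripper opens to 94 mm and grips with 3 to 60 N. Pads are 16 mm wide; open, the fingers measure 119 mm over their backs; the gripper's body (75 mm by 177 mm) begins 78 mm behind the grasp point.
Start: joints at [1.279, 0.3, 1.521, -0, 1.321, -0.067], TCP at [122.599, 536.152, 230.446] pointing down, gripper open.
Joint ranges: [-3.03, 3.03], [-0.79, 2.21], [0.23, 2.52], [-1.04, 4.18], [0, 3.07], [-2.55, 2.55]. Speed limits (rad/s): [2.22, 2.22, 2.57, 3.14, 3.14, 3.14].

## Interface

Orientations are given as [roll, pitch, yaw] about the fixed x, y, z axes, in that order (R = Rz(yaw) Ry(pitch) Rx(roll)).
In Python, from cell import manip gives the robot as it stands. The module is installed in compiled form; this text tells all that it offers.
- The arm moves only by the tool step_arm, never from a script. Its argument "series" is one flat list of numbers, 5 for each row, row after row: the shift along the world's x, y, z in mm, then the turn about the world's z in rad, then the closure, from 0 (fully open) to 1 (shut). In form: [dx, dy, dz, spin, jaw, dx, dy, dz, spin, jaw, ...]. A call has 1 to 20 rows; each row shifts and turns the commanded pose from where the row before left it; what a row does not reach is not made up. A row lasts 1/8 s, in which the tool goes at most 62.5 mm and 10.7 degrees, less where a joint would pass 70% of its speed; a pose out of reach is approached as far as the arm can. A call is refused whole if a number of a shift passes 62.5 or a number of a turn 0.188, either way. A call with a gripper value outside its range is refused whole. The fingers move at their own pace and stop on an object; "squeeze" is the grip in N (left out, the last holds). Time passes only in rows, so rows that do not move let the fingers close. It gives the time, the measured TCP pose, the force, the opening and the grip force at its end, in the units of the state.
- manip.read_state(): the state, without advancing time (a new reading comes with each control period).
- manip.camera(name): name is "side" or "top"; returns (picture, depth): 480x640x3 uint8, blue, green, red; 480x640 float32, mm along the optical axis (not along the pixel's ray), 0 where there is no reading.
- manip.camera_info(name): a dict with "fovy" (degrees; the focal length in pixels is half the picture's height over the tangent of half this angle, whatever the lens; pixels are square), "cx", "cy" (the principal point, pixels), "eye" and "orientation" of the camera in the world. Camera axes: x right, y down, z forward; pixel columns grow to the right and rows downward; lengths in mm; the calibration is good to about 2 mm. A picture is of the moment at which its call begins. camera_info takes no time and is no camera call.
- manip.sign_off(): hands the job in; it is judged then, once.
The state is a dict: "clock": time; "joints": joint angles; "qd": joint speeds; "effort": joint torques, N m; "eef_pos": TCP position; "eef_rot": TCP orientation; "wrist_force": force on the tool from outside, world axes, zero at the start; "moment": the same for the moment, N m; "finger_gap": finger opening in mm; "finger_force": force on a finger pad.
Only numpy, scipy, OpenCV 4.12 (cv2) and the standard library are available. Lean on these libraries where they do the work, as an engineer would, in place of code of your own. Each camera call takes 0.05 s, during which the arm holds its last target. There are 200 camera calls.

## Task

A power dip has stopped the microplate reader with its plate carrier standing out. With the fingertips, push the carrier with its plate all the way home, until its front is closed against the housing; only then reach down into the sunken well on the control deck, press the reset key at its bottom fully down, keep it down for two seconds and let it come up again. Nothing is to be picked up: the plate stays seated in the carrier, the two raised keys are not pressed, and the small things on and around the reader stay where they are.

Things in the scene. Friction and masses are not known exactly. Their poses are not given: they have to be found in the camera images.
- reader: the microplate reader: a low white instrument that stands firmly on the bench, 200 mm deep (x), 250 mm wide (y), 78 mm high, flat on top apart from its keys, display and the timer. Origin on the bench under its centre; its x points to its back, y to its left, z up. Its front (-x) face looks roughly towards the robot. The plate bay takes up the left two thirds of the front (centre line at y = +32 mm); the right third (y from -122 to -48 mm) is a grey control deck
- carrier (a joint): how far the plate carrier stands out of the reader, in m: 0 = home (its front closed against the housing), up to 0.105 out. It slides straight along the reader's x (home is towards +x), stays where it is left, and needs about 2 to 5 N of push
- carrier_lip (a point): centre of the front face of the carrier's push lip, the part to push on: a bar 90 mm wide (y), 22 mm high (34 to 56 mm over the bench), that stands 28 mm out from the carrier's 158 mm wide front. Axes as the reader's; push towards +x. With the carrier home this point is at reader x = -133, y = +32, z = 45 mm
- carrier_nest (a point): middle of the floor of the carrier's nest, 30 mm over the bench, where the plate sits inside a 7 mm high rim. It moves with the carrier; axes as the reader's
- plate_mid (a point): centre of the lidded well plate (86 x 128 x 20 mm, about 60 g) that lies loose in the nest; properly seated it is 10 mm above the nest floor. It rides in with the carrier
- reset_key (a joint): travel of the sunken reset key, in m: 0 = up, 0.004 = fully down. A spring returns it; it takes 1.5 N to start and 4.5 N to hold it fully down
- reset_face (a point): centre of the face of the sunken reset key, a 27 (x) x 43 (y) mm key at the bottom of the well. Up, it is at reader x = -62, y = -85, z = 63 mm, so 15 mm below the deck; it moves straight down. Axes as the reader's
- well_mouth (a point): centre of the mouth of the well, level with the deck (78 mm over the bench): an upright rectangular well 36 mm (x) by 52 mm (y), near the front of the control deck. Axes as the reader's
- eject_key (a joint): travel of the raised round key (18 mm across, 4 mm high) behind the well, the left one of two; 0 = up, 0.003 = down. Not to be pressed
- start_key (a joint): the same for the right one of the two raised keys. Not to be pressed
- eject_key_top (a point): centre of the top of the left raised key
- start_key_top (a point): centre of the top of the right raised key
- bench_timer: the bench timer (62 x 66 x 18 mm) lying on the reader's roof. Origin at the centre of its underside. Leave it where it stands
- vial: brown vial with a black cap, 30 mm across, 62 mm high, on the bench to the right of the carrier. Origin at the centre of its underside. Leave it where it stands
- drop_bottle: dropper bottle with a pointed cap, 25 mm across, 78 mm high, on the bench to the right of the reader. Origin at the centre of its underside. Leave it where it stands
- beaker: small clear beaker, 41 mm across, 34 mm high, on the bench to the left of the carrier. Origin at the centre of its underside. Leave it where it stands
- dish: petri dish, 64 mm across, 16 mm high, on the bench to the left of the reader. Origin at the centre of its underside. Leave it where it stands
There are look-alikes about, which are no part of the job. Leave any green look-alike of the part that bears plate_mid alone.

How it is judged:
By the outcome, as a careful person would: the job done as asked, in the order asked, and still so for the second after the job is handed in, with the robot touching nothing.
It also fails if it takes over 54 s, if anything falls off the work surface, if the arm or the gripper's body presses on something with over 40 N, if the wrist force passes 120 N, or if a joint passes its speed limit or range.

## Working session

There is one attempt and no reset: what is moved stays moved. The work goes in short steps, Python scripts to look and compute and a tool call to move; the robot and the scene stay as the last step left them, time stands still between calls to the robot, and variables do not carry over. Pictures are saved under pics/ and viewed, at most 10 in all, crops included, and the job is handed in when it is done.

Besides the shell and the picture viewer there is one more tool, called after "Emit:" by a JSON object that holds its "method" and its "body". step_arm: Moves the arm, as the interface text tells. Its arguments: {"type":"object","properties":{"series":{"type":"array"},"squeeze":{"type":"number"}},"required":["series"]}

```bash
mkdir -p pics
cat > h.py <<'E'
import numpy as np,cv2
from cell import manip
from scipy.spatial.transform import Rotation as R
def cam(n):
    im,d=manip.camera(n); return im,d,manip.camera_info(n)
def rot(i):
    o=np.array(i["orientation"],float)
    return o if o.shape==(3,3) else (R.from_euler('xyz',o).as_matrix() if o.size==3 else R.from_quat(o).as_matrix())
def cloud(d,i):
    f=240/np.tan(np.radians(i["fovy"])/2)
    v,u=np.mgrid[:480,:640]
    p=np.dstack([(u-i["cx"])/f*d,(v-i["cy"])/f*d,d])
    return p@rot(i).T+np.array(i["eye"])
E
python3 - <<'E'
from h import *
for n in("top","side"):
    im,d,i=cam(n);print(i);cv2.imwrite(f"pics/{n}0.png",im);np.save(n+"0.npy",cloud(d,i)); cv2.imwrite(f"{n}0.png",im)
    P=cloud(d,i);print(np.nanmedian(P[...,2]),(d==0).mean())
print(manip.read_state())
E
```

```text
{'fovy': 44.46510501596575, 'cx': 325.30905510435485, 'cy': 248.54952969098497, 'eye': array([ 472.83810238,  208.71079629, 1055.88696598]), 'orientation': array([-3.05421277,  0.01454206, -1.59819361])}
-0.21699213182671429 0.0037174479166666666
{'fovy': 48.15825374066084, 'cx': 326.4980628103269, 'cy': 238.87601037368177, 'eye': array([ 251.60457514, -673.80672987,  660.4077074 ]), 'orientation': array([-2.13211487,  0.01755454, -0.35402627])}
59.32206423023564 0.0040885416666666665
{'clock': 0.1, 'joints': array([ 1.27938092e+00,  3.00402057e-01,  1.52152263e+00,  1.14216845e-05,
        1.32071817e+00, -6.66049222e-02]), 'qd': array([ 0.00058167, -0.00126077, -0.00235907, -0.00084421, -0.00075671,
       -0.0019612 ]), 'effort': array([ 3.31959818e-04, -5.32641470e+01, -3.53278720e+01,  7.09196040e-02,
        2.34952132e-02, -9.10527751e-05]), 'eef_pos': array([122.54753831, 535.95200305, 229.94891986]), 'eef_rot': array([-3.14054551e+00, -8.09358905e-05,  2.91677929e+00]), 'wrist_force': array([ 0.49906979,  0.48524935, -0.31591732]), 'moment': array([-0.0553843 ,  0.02126147,  0.03317418]), 'finger_force': 0.0, 'finger_gap': 93.68408039341813}
```

View pics/top0.png

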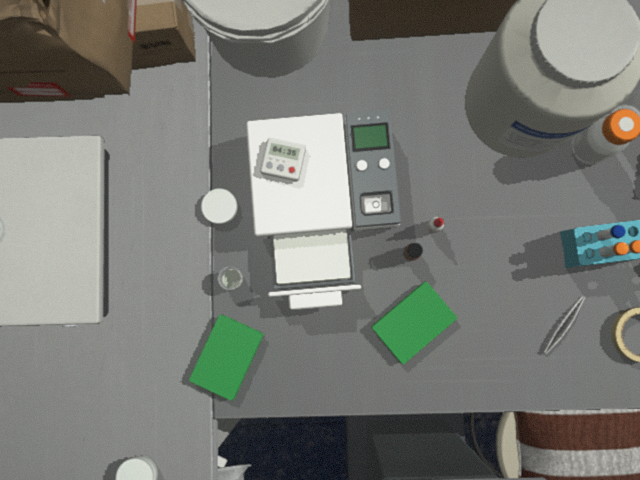

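View pics/side0.png

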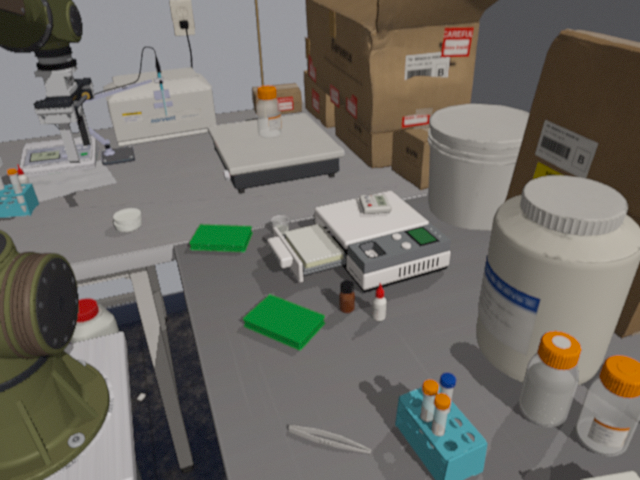

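The top view shows the reader with its roof at px (300,175) and its deck at (375,170), the well at (377,204), and the raised keys at (362,165) and (384,164). The carrier holds a white plate at (313,258), with its lip at (315,298). The two green plates at (226,357) and (414,322) are the look-alikes. The white plate sitting in the nest is the real one, so nothing green gets touched.

Run:
```python
from h import *
P=np.load("top0.npy");im=cv2.imread("top0.png")
q=lambda u,v:np.round(np.median(P[v-1:v+2,u-1:u+2].reshape(-1,3),0),1)
for k,c in dict(roof=(300,210),deck=(355,215),well=(376,204),k1=(362,165),k2=(384,164),plate=(313,258),lip=(315,298),vial=(413,251),drop=(438,223),beak=(230,278),dish=(219,207),g1=(226,357),g2=(414,322),bench=(450,380)).items():print(k,q(*c))
zb=np.median(P[370:390,440:460,2]);print(zb)
m=(abs(P[...,2]-78-zb)<5).astype(np.uint8)
m[:110]=0;m[240:]=0;m[:,:240]=0;m[:,405:]=0
m=cv2.morphologyEx(m,cv2.MORPH_CLOSE,np.ones((25,25)))
n,l,s,_=cv2.connectedComponentsWithStats(m);k=1+s[1:,4].argmax()
r=cv2.minAreaRect(P[l==k][:,:2].astype(np.float32));print(r);print(cv2.boxPoints(r))
# lip
m=(P[...,2]>zb+48)&(P[...,2]<zb+64);m[:294]=0;m[312:]=0;m[:,:270]=0;m[:,370:]=0
pts=P[m][:,:2].astype(np.float32);print(cv2.boxPoints(cv2.minAreaRect(pts)),len(pts))
x=cv2.resize(im[105:315,235:445],(0,0),fx=2.85,fy=2.85,interpolation=cv2.INTER_CUBIC)
cv2.imwrite("pics/crop.png",x)
```

```text
roof [625.4 261.5  75.3]
deck [615.5 169.1  74.2]
well [634.4 132.   61.8]
k1 [699.1 154.7  79.2]
k2 [698.8 117.7  81.2]
plate [545.8 242.6  47.2]
lip [477.1 240.7  55.1]
vial [552.1  72.   60.1]
drop [598.2  28.1  63.3]
beak [517.2 393.4   6.8]
dish [644.8 410.1  15.3]
g1 [378.7 399.9  19.8]
g2 [430.6  69.8  19.3]
bench [326.3   7.4  -2.2]
-1.7012675259309162
((643.3646240234375, 219.51239013671875), (341.7326965332031, 247.79661560058594), 3.3496432304382324)
[[465.55093  333.21548 ]
 [480.02945   85.84221 ]
 [821.17834  105.809296]
 [806.6998   353.18256 ]]
[[457.21625 196.97124]
 [482.71295 196.28557]
 [485.958   316.9549 ]
 [460.4613  317.64056]] 770
```

View pics/crop.png

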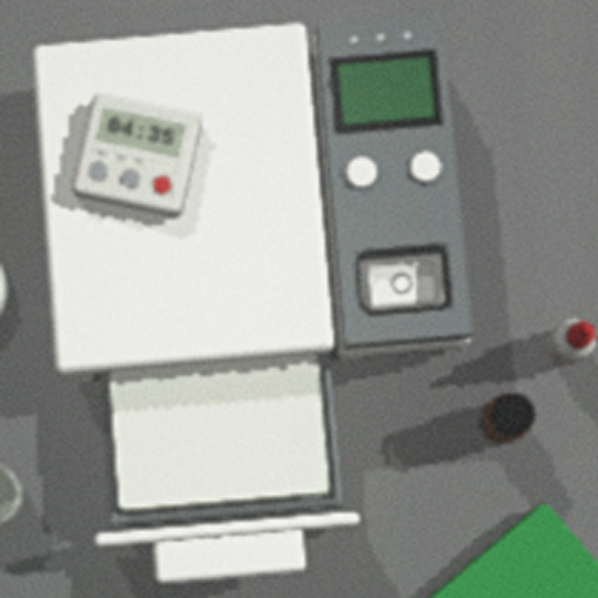

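```bash
cat > fit.py <<'E'
from h import *
from scipy.optimize import least_squares
i=manip.camera_info("top");f=240/np.tan(np.radians(i["fovy"])/2)
def onz(u,v,z):
    r=rot(i)@np.array([(u-i["cx"])/f,(v-i["cy"])/f,1]);e=np.array(i["eye"]);return (e+r*(z-e[2])/r[2])[:2]
cr=lambda a,b,z=78:onz(235+a/2.85,105+b/2.85,z)
obs=np.array([cr(36,47),cr(62,370),cr(470,340),cr(404,280)])
mod=np.array([[100,125],[-100,125],[-100,-122],[-62,-85]])
T=lambda p,m:np.array(p[:2])+np.atleast_2d(m)@np.array([[np.cos(p[2]),np.sin(p[2])],[-np.sin(p[2]),np.cos(p[2])]])
s=least_squares(lambda p:(T(p,mod)-obs).ravel(),[640,220,0.]).x
if __name__=="__main__":
    print("reader",s.round(3),"\nresid",(T(s,mod)-obs).round(1))
    inv=lambda w:((np.array(w)-s[:2])@np.array([[np.cos(s[2]),-np.sin(s[2])],[np.sin(s[2]),np.cos(s[2])]])).round(1)
    print("keys",inv(cr(361,171,82)),inv(cr(425,166,82)))
    print("lip front in reader",inv(cr(157,580,56)),inv(cr(305,570,56)))
    print("lip home",T(s,[-133,32]),"well",T(s,[-62,-85]))
    print(manip.read_state()["eef_pos"])
E
python3 fit.py
```

```text
reader [6.89642e+02 2.18554e+02 5.20000e-02] 
resid [[ 2.6  1.4]
 [-2.   3.2]
 [ 0.1 -3. ]
 [-0.7 -1.6]]
keys [  5.1 -63.5] [   4.9 -101.4]
lip front in reader [-225.5   76.6] [-226.6  -11.6]
lip home [[555.160758 243.609587]] well [[632.13659411 130.45164138]]
[122.54753831 535.95200305 229.94891986]
```

Emit:
{"method": "step_arm", "body": {"series": [30,-30,0,0.028,1,30,-30,0,0.028,1,30,-30,0,0.028,1,30,-30,0,0.028,1,30,-30,0,0.028,1,30,-30,0,0.028,1,30,-30,0,0.028,1,30,-30,0,0.028,1,30,-30,0,0.028,1,30,-30,0,0.028,1,0,0,-40,0,1,0,0,-40,0,1,0,0,-30,0,1,0,0,0,0,1,0,0,0,0,1], "squeeze": 20}}

```text
clock: 1.98
eef_pos: [423.0, 236.4, 121.6]
eef_rot: [3.141, 0.001, -3.086]
wrist_force: [0.2, 1.0, 0.4]
finger_gap: 0.2
finger_force: 0.0
```

Emit:
{"method": "step_arm", "body": {"series": [0,0,-20,0,1,0,0,-20,0,1,0,0,-16,0,1,0,0,0,0,1,7,0.4,0,0,1,7,0.4,0,0,1,5,0.3,0,0,1,4,0.2,0,0,1,4,0.2,0,0,1,4,0.2,0,0,1,4,0.2,0,0,1,4,0.2,0,0,1,4,0.2,0,0,1,4,0.2,0,0,1,4,0.2,0,0,1]}}

```text
clock: 3.85
eef_pos: [473.8, 238.9, 64.4]
eef_rot: [3.142, -0.0, -3.086]
wrist_force: [-2.7, 1.2, 0.3]
finger_gap: 0.4
finger_force: 1.2
```

Run:
```python
from h import *
im,d,i=cam("side");cv2.imwrite("pics/s1.png",cv2.resize(im[180:330,220:460],(0,0),fx=3,fy=3))
s=manip.read_state();print(s["eef_pos"],s["wrist_force"])
```

```text
[474.23987235 238.87922513  64.44312756] [0.11415143 0.92632035 0.07123844]
```

View pics/s1.png

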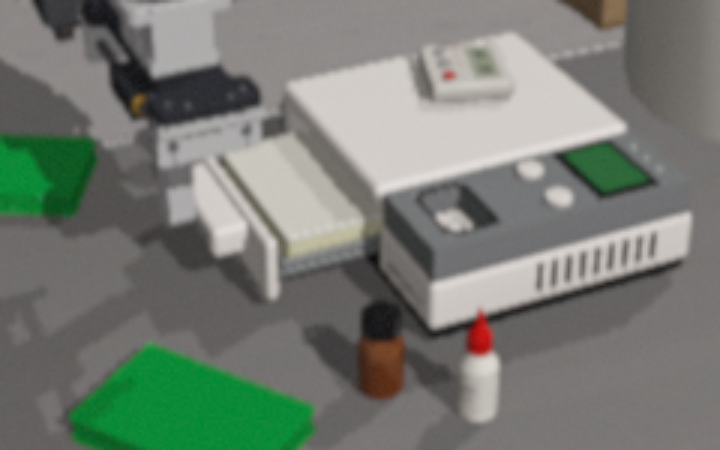

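The fingertips are against the lip (crop px (190,205)), with a contact force of about 2.7 N. The plate is still seated, so I'll keep pushing.

Emit:
{"method": "step_arm", "body": {"series": [4,0.2,0,0,1,4,0.2,0,0,1,4,0.2,0,0,1,4,0.2,0,0,1,4,0.2,0,0,1,4,0.2,0,0,1,4,0.2,0,0,1,4,0.2,0,0,1,4,0.2,0,0,1,4,0.2,0,0,1,4,0.2,0,0,1,4,0.2,0,0,1,4,0.2,0,0,1,4,0.2,0,0,1,4,0.2,0,0,1,4,0.2,0,0,1]}}

```text
clock: 5.9
eef_pos: [537.9, 242.1, 64.5]
eef_rot: [-3.142, 0.0, -3.086]
wrist_force: [-2.8, 1.4, 0.0]
finger_gap: 0.6
finger_force: 1.2
```

Emit:
{"method": "step_arm", "body": {"series": [2,0.1,0,0,1,2,0.1,0,0,1]}}

```text
clock: 6.15
eef_pos: [541.7, 242.3, 64.5]
eef_rot: [3.142, 0.0, -3.086]
wrist_force: [-2.3, 0.9, 0.2]
finger_gap: 0.3
finger_force: 1.1
```

Emit:
{"method": "step_arm", "body": {"series": [1,0.1,0,0,1,1,0,0,0,1]}}

```text
clock: 6.4
eef_pos: [543.6, 242.3, 64.5]
eef_rot: [-3.142, 0.0, -3.086]
wrist_force: [-2.3, 2.7, 0.7]
finger_gap: 0.2
finger_force: 1.0
```

Emit:
{"method": "step_arm", "body": {"series": [1,0.1,0,0,1,1,0,0,0,1]}}

```text
clock: 6.65
eef_pos: [545.7, 242.5, 64.5]
eef_rot: [3.142, 0.0, -3.086]
wrist_force: [-1.9, 1.4, 1.2]
finger_gap: 0.4
finger_force: 1.0
```

Emit:
{"method": "step_arm", "body": {"series": [1,0.1,0,0,1,1,0,0,0,1]}}

```text
clock: 6.9
eef_pos: [547.7, 242.6, 64.5]
eef_rot: [3.142, 0.0, -3.086]
wrist_force: [-2.4, 1.7, -0.4]
finger_gap: 0.8
finger_force: 1.0
```

Emit:
{"method": "step_arm", "body": {"series": [1,0.1,0,0,1,1,0,0,0,1]}}

```text
clock: 7.15
eef_pos: [548.1, 242.6, 64.4]
eef_rot: [-3.141, -0.004, -3.086]
wrist_force: [-20.0, -1.5, 12.4]
finger_gap: 0.4
finger_force: 10.2
```

Emit:
{"method": "step_arm", "body": {"series": [1,0.1,0,0,1]}}

```text
clock: 7.28
eef_pos: [548.2, 242.6, 64.4]
eef_rot: [-3.141, -0.007, -3.086]
wrist_force: [-28.1, -2.4, 18.5]
finger_gap: 0.1
finger_force: 14.1
```

The force rose sharply at x≈548, which matches the predicted home position. I'll back off and check.

Emit:
{"method": "step_arm", "body": {"series": [-3,-0.1,0,0,1,-10,-0.5,0,0,1,-17,-1,0,0,1,-20,-1,0,0,1,0,0,30,0,1,0,0,30,0,1,0,0,30,0,1,-60,0,0,0,1,-30,0,0,0,1,0,0,0,0,1]}}

```text
clock: 8.52
eef_pos: [409.3, 240.2, 154.9]
eef_rot: [3.141, 0.001, -3.085]
wrist_force: [-0.6, -0.2, 0.6]
finger_gap: 0.6
finger_force: 0.0
```

```bash
cat > look.py <<'E'
from h import *
import sys
im,d,i=cam("top");a=cv2.resize(im[105:315,235:445],(0,0),fx=1.9,fy=1.9,interpolation=cv2.INTER_CUBIC)
jm,_,_=cam("side");b=cv2.resize(jm[180:330,260:460],(a.shape[1],399))
cv2.imwrite(sys.argv[1],np.hstack([a,b[:a.shape[0]]])); cv2.imwrite("last.png",im)
s=manip.read_state();print(s["eef_pos"],s["wrist_force"],s["clock"],s["joints"])
E
python3 look.py pics/s2.png
```

```text
[411.01958046 240.23470764 154.81646715] [-0.00147526  0.53225978  0.21291183] 8.625 [ 4.52070060e-01  2.16983434e-01  1.81299419e+00 -1.96438837e-04
  1.11027338e+00 -1.17402691e+00]
```

View pics/s2.png

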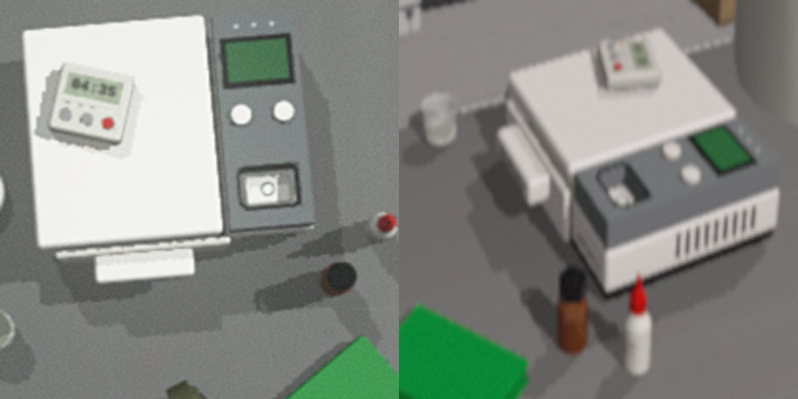

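The carrier is home: the front panel at left-crop px (140,247) is flush, and nothing else has been disturbed. Next is the well.

Emit:
{"method": "step_arm", "body": {"series": [22,-11,0,0,1,25,-12.5,0,0,1,25,-12,0,0,1,25,-12,0,0,1,25,-12.5,0,0,1,25,-12,0,0,1,25,-12,0,0,1,25,-12.5,0,0,1,25,-12.5,0,0,1,0,0,0,0,1,0,0,-20,0,1,0,0,-18,0,1,0,0,0,0,1,0,0,0,0,1]}}

```text
clock: 10.38
eef_pos: [632.8, 131.3, 117.0]
eef_rot: [3.142, 0.001, -3.086]
wrist_force: [0.5, 0.0, 0.5]
finger_gap: 0.3
finger_force: 0.0
```

```bash
python3 look.py pics/s3.png
```

```text
[632.89511021 131.27484416 117.2982734 ] [-0.75668693  0.28197576 -0.07035317] 10.475 [ 1.47858597e-01  6.15552402e-01  1.33683714e+00  1.79857364e-05
  1.18793912e+00 -1.47822689e+00]
```

View pics/s3.png

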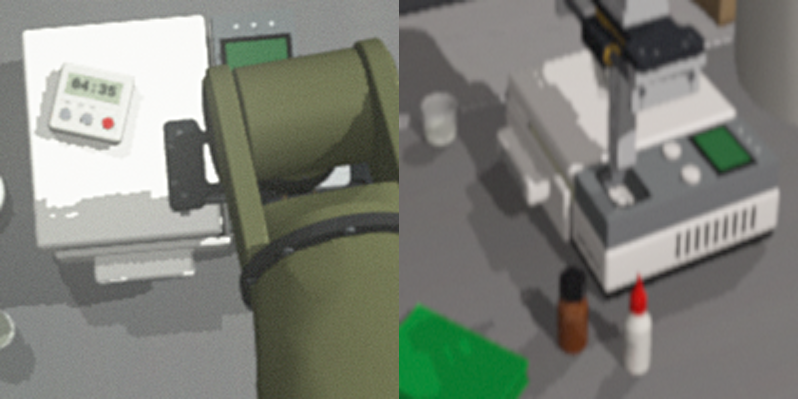

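The fingertips stand over the well (right-crop px (620,183)), so I'll descend slowly.

Emit:
{"method": "step_arm", "body": {"series": [0,0,-4,0,1,0,0,-4,0,1,0,0,-4,0,1,0,0,-4,0,1,0,0,-4,0,1,0,0,-4,0,1,0,0,0,0,1]}}

```text
clock: 11.35
eef_pos: [632.5, 131.1, 92.1]
eef_rot: [-3.142, -0.001, -3.086]
wrist_force: [0.0, -0.9, -0.2]
finger_gap: 0.7
finger_force: 0.0
```

Emit:
{"method": "step_arm", "body": {"series": [0,0,-2,0,1,0,0,-2,0,1,0,0,0,0,1]}}

```text
clock: 11.72
eef_pos: [632.6, 131.2, 88.4]
eef_rot: [3.142, 0.0, -3.086]
wrist_force: [-0.2, 0.6, -0.4]
finger_gap: 0.5
finger_force: 0.0
```

Emit:
{"method": "step_arm", "body": {"series": [0,0,-1,0,1,0,0,-1,0,1,0,0,0,0,1]}}

```text
clock: 12.1
eef_pos: [632.6, 131.2, 86.6]
eef_rot: [3.142, 0.0, -3.086]
wrist_force: [-0.7, -0.2, 2.7]
finger_gap: 0.6
finger_force: 1.3
```

Emit:
{"method": "step_arm", "body": {"series": [0,0,-1,0,1,0,0,-1,0,1,0,0,0,0,1]}}

```text
clock: 12.48
eef_pos: [632.7, 131.2, 84.5]
eef_rot: [-3.142, 0.0, -3.086]
wrist_force: [-1.1, -0.2, 4.9]
finger_gap: 0.6
finger_force: 2.1
```

Emit:
{"method": "step_arm", "body": {"series": [0,0,-1,0,1,0,0,0,0,1]}}

```text
clock: 12.72
eef_pos: [632.7, 131.2, 84.2]
eef_rot: [-3.142, 0.0, -3.086]
wrist_force: [-3.5, -0.9, 9.9]
finger_gap: 0.6
finger_force: 5.0
```

Emit:
{"method": "step_arm", "body": {"series": [0,0,-0.5,0,1,0,0,0,0,1]}}

```text
clock: 12.98
eef_pos: [632.7, 131.2, 84.1]
eef_rot: [3.142, 0.001, -3.086]
wrist_force: [-5.3, -1.6, 13.7]
finger_gap: 1.0
finger_force: 6.8
```

The key is on its stop: z stalls at 84.1 with 13.7 N. I'll hold it a little over two seconds.

Emit:
{"method": "step_arm", "body": {"series": [0,0,0,0,1,0,0,0,0,1,0,0,0,0,1,0,0,0,0,1,0,0,0,0,1,0,0,0,0,1,0,0,0,0,1,0,0,0,0,1,0,0,0,0,1,0,0,0,0,1,0,0,0,0,1,0,0,0,0,1,0,0,0,0,1,0,0,0,0,1,0,0,0,0,1,0,0,0,0,1,0,0,0,0,1]}}

```text
clock: 15.1
eef_pos: [632.8, 131.2, 84.1]
eef_rot: [3.142, 0.001, -3.086]
wrist_force: [-6.0, -0.9, 15.0]
finger_gap: 0.2
finger_force: 6.8
```

Emit:
{"method": "step_arm", "body": {"series": [0,0,3,0,1,0,0,4,0,1,0,0,6,0,1,0,0,10,0,1,0,0,20,0,1,0,0,30,0,1,0,0,30,0,1,-30,15,0,0,1,-30,15,0,0,1,-30,15,0,0,1,-30,15,0,0,1,-30,15,0,0,1,-30,15,0,0,1,-30,15,0,0,1,0,0,0,0,1,0,0,0,0,1]}}

```text
clock: 17.1
eef_pos: [423.2, 236.1, 186.8]
eef_rot: [3.141, 0.001, -3.086]
wrist_force: [0.4, -0.4, -0.9]
finger_gap: 0.2
finger_force: 0.0
```

```bash
python3 look.py pics/s4.png
```

```text
[423.28916715 235.82570036 186.26980136] [0.50717852 0.86208458 0.55334105] 17.2 [ 4.32725236e-01  1.97654431e-01  1.75630799e+00 -7.03004810e-05
  1.18719638e+00 -1.19256804e+00]
```

View pics/s4.png

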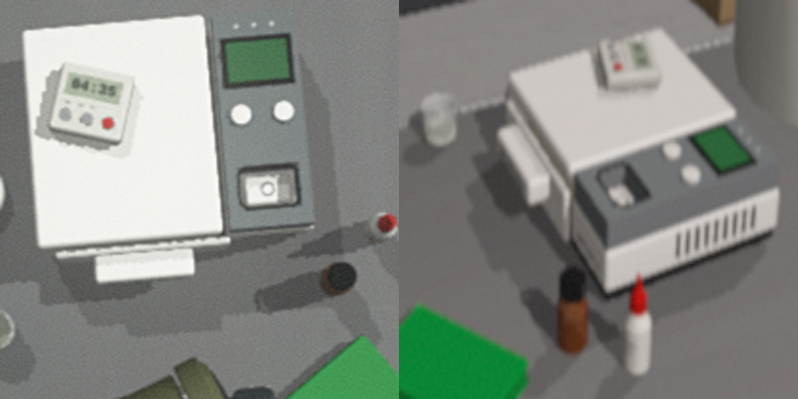

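The picture shows the carrier home (left-crop px (145,250)), the well clear at (268,187), and the timer, vial and bottle unmoved. The arm touches nothing, so I'm handing in.

```bash
python3 -c "
from cell import manip
print(manip.sign_off())"
```

```text
the job is handed in; nothing more can be done
None
```

I pushed the carrier home against its stop, then held the reset key fully down for just over two seconds and released it; the final pictures show nothing else moved, and the job was handed in at about 17 s (no verdict was returned).

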